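# Serve a pair of chocolates from the counter dispenser

## Robot

A 6-joint arm with a two-finger parallel gripper is mounted at the origin on the work surface; the furniture and walls round the work are solid. World frame = base frame: x ahead of the robot, y to its left, z up, the work surface at z = 0. Lengths are in mm, angles in degrees, forces in N, time in s.
With the tool pointing down it reaches from about 250 to 725 mm from the base axis. Payload 9.7 kg.
Tool frame: the origin (TCP) lies on the centre line of the jaws, within the pads' length; the fingertips stand 14 mm ahead of it and the grasp point (between the pads) lies 5 mm behind it; z points along the fingers, y is the direction in which the jaws open and shut (so a half turn about z gives the same grasp; the last joint's range is limited). The gripper opens to 85 mm and grips with 20 to 120 N. Pads are 22 mm wide; open, the fingers measure 114 mm over their backs; the gripper's body (76 mm by 85 mm) begins 54 mm behind the grasp point. The pads swing forward as they close: fully open they stand 13 mm farther back than shut.
Start: joints at [66.635, 4.979, 10.078, 95.1, 0, 90], TCP at [218.122, 504.896, 245.284] pointing down, gripper open.
Joint ranges: [-179.16, 179.16], [-48.56, 103.87], [-65.8, 70.77], [-126.05, 130.52], [-82.76, 87.17], [-180, 180]. Speed limits (degrees/s): [127.2, 127.2, 147.25, 180, 180, 180].

## Interface

Orientations are given as a 3x3 rotation matrix whose columns are the frame's x, y, z axes.
In Python, from workcell import * gives the robot as it stands.
- The arm moves only by the tool send_rows, never from a script. Its argument "deltas" is a list of rows, each a list of 6 numbers: the shift along the tool's x, y, z in mm, then the turn, a rotation vector about the tool's x, y, z in rad. In form: [[x, y, z, ax, ay, az], ...]. A call has 1 to 20 rows; each row shifts and turns the commanded pose from where the row before left it, along the tool's axes as they then stand; what a row does not reach is not made up. A row lasts 1/8 s, in which the tool goes at most 62.5 mm and 10.7 degrees, less where a joint would pass 70% of its speed; a pose out of reach is approached as far as the arm can. A call is refused whole if a number of a shift passes 62.5 or a number of a turn 0.188, either way. A call with a gripper value outside its range is refused whole. "fingers" is the opening, from -1 (shut) to 1 (fully open), set as the call begins (left out, the last holds). The fingers move at their own pace and stop on an object; "grip_force" is the grip in N (left out, the last holds). Time passes only in rows, so rows that do not move let the fingers close. It gives the time, the measured TCP pose, the force and the opening at its end, in the units of the state.
- get_obs(): the state, without advancing time (a new reading comes with each control period).
- read_camera(name): name is "scene" or "top"; returns the picture (400x640x3 uint8, red, green, blue); there is no depth.
- camera_info(name): a dict with "mtx" (3x3 intrinsics, pixels), "world_to_cam" (4x4, takes a point from world to camera coordinates). Camera axes: x right, y down, z forward; pixel columns grow to the right and rows downward; lengths in mm; the calibration is good to about 2 mm. A picture is of the moment at which its call begins. camera_info takes no time and is no camera call.
- close_job(): hands the job in, once; it reports no verdict.
The state is a dict: "clock": time; "joints": joint angles; "dq": joint speeds; "joint_torque": joint torques, N m; "ee_pos": TCP position; "orientation": TCP orientation; "force": force on the tool from outside, world axes, zero at the start; "wrist_torque": the same for the moment, N m; "gripper_width": opening from 0.0 (shut) to 1.0 (fully open).
Only numpy, scipy, OpenCV 4.12 (cv2) and the standard library are available. Lean on these libraries where they do the work, as an engineer would, in place of code of your own. Each camera call takes 0.05 s, during which the arm holds its last target.

## Task

Serve two foil-wrapped chocolates: push the white ramekin along the counter until it rests against the wire loop below the mouth of the little sloping dispenser, then press the wooden paddle of its lever all the way down, keep it down until two chocolates have rolled into the ramekin, and let the lever come back up so that the others stay in the dispenser. Press only once, only push and press - do not lift or carry the ramekin and do not touch the chocolates - and leave the other things where they stand.

Things in the scene. Friction and masses are not known exactly. Their poses are not given: they have to be found in the camera images.
- dispenser: Fixed steel gravity dispenser: black base 100 (x) x 190 (y) mm, on it a lane 40 mm wide with 20 mm walls that slopes down 9 degrees to its +y end and is open there. Origin: on the counter, under the base's middle (y -110 to +80 mm). The lane's lip is at y = +110 mm, 48 mm above the counter; a wire loop, 12 mm up, curves round the ramekin's seat below it, open to +y.
- ramekin_seat (a point): Point on the counter where the centre of the ramekin belongs: 28 mm beyond the lane's lip, 138 mm along +y from the dispenser's origin. The wire loop spans 50 degrees either side of the dispenser's -y direction and stops the ramekin within about 2 mm of this point; push it in roughly along the dispenser's -y.
- lever (a joint): Rocking lever on the dispenser, rad: 0 at rest (paddle up, gate down), 0.55 at its stop (paddle down). A spring (about 2 N at rest, 3.5 N at the stop, felt at the paddle) brings it back. Above about 0.43 the gate at its downhill end clears the chocolates while a second blade, uphill of the pivot, drops behind the second one; so each press lets out two if held about 1 s.
- paddle_top (a point): Middle of the upper face of the lever's ribbed wooden paddle (40 mm along the dispenser's x, 34 mm along y), which sticks out beside the lane on the dispenser's -x side, 143 mm up at rest, free above. It swings about lever_pivot's axis; at the stop it is 43 mm lower and 20 mm farther towards the dispenser's -y, and it is level halfway.
- lever_pivot (a point): Middle of the lever's pivot, over the lane, 86 mm up; the axis is parallel to the dispenser's x. Paddle on the -y side of it, gate on the +y side. Pressing turns the lever by +0.55 rad (right-handed) about the dispenser's +x.
- ramekin: Loose white straight-sided china ramekin, 88 mm across (90 at the rim), 38 mm high, wall 4 mm, about 0.18 kg; origin at the centre of its underside. It starts on the counter beyond the dispenser's open (+y) end.
- chocolate_1: Foil ball, 30 mm across, 14 g; origin at its centre. First in the lane, against the gate.
- chocolate_2: Like chocolate_1; second in the lane, behind it.
- chocolate_3: Like chocolate_1; third in the lane: must stay in it and rolls down to the gate when the lever comes back up.
- chocolate_4: Like chocolate_1; fourth in the lane, must stay in it.
- chocolate_5: Like chocolate_1; fifth in the lane, must stay in it.
- chocolate_6: Like chocolate_1; sixth and last in the lane, must stay in it.
- cocoa_shaker: Bystander: steel cocoa shaker, 68 mm across, 108 mm high, behind the dispenser; origin under its middle.
- tamper: Bystander: tamper with turned wooden handle, 58 mm across, 97 mm high, behind the dispenser; origin under its middle.
- sugar_jar: Bystander: sugar jar with steel pourer, 68 mm across, 134 mm high, to the right of the dispenser; origin under its middle.
Mind the look-alikes: they are no part of the job. Leave any turquoise look-alike of the chocolate_3 alone.

How it is judged (in metres and radians):
On the way, in this order (a step that is already met when the one before it is completed fails the run):
1. the ramekin stands on the seat below the mouth, lever still up (horizontal distance between ramekin and ramekin_seat below 0.012 m and height (world z) of ramekin below 0.004 m and value of joint lever below 0.1 rad), for 0.2 s.
2. the paddle is pressed down so that the gate is up (value of joint lever above 0.44 rad).
At the end, for the whole second after the job is handed in: Chocolates 1 and 2 lie in the ramekin at rest, the ramekin stands upright on the counter within 20 mm of its seat below the mouth, chocolates 3 to 6 are still in the lane and the lever is back up (within 0.06 rad of rest) (horizontal distance between ramekin and ramekin_seat below 0.02 m and height (world z) of ramekin below 0.004 m and angle between ramekin's own z axis and vertical below 0.1 rad and horizontal distance between each of chocolate_1, chocolate_2 and ramekin below 0.036 m and height (world z) of each of chocolate_1, chocolate_2 below 0.04 m and linear speed of each of chocolate_1, chocolate_2 below 0.1 m/s and height (world z) of each of chocolate_3, chocolate_4, chocolate_5, chocolate_6 above 0.058 m and value of joint lever below 0.06 rad); the robot touches nothing.
It fails at once if the ramekin is lifted off the counter or tipped (height (world z) of ramekin above 0.01 m or angle between ramekin's own z axis and vertical above 0.35 rad).
It fails at once if a chocolate falls beside the ramekin ((height (world z) of chocolate_1 below 0.03 m and horizontal distance between chocolate_1 and ramekin above 0.042 m) or (height (world z) of chocolate_2 below 0.03 m and horizontal distance between chocolate_2 and ramekin above 0.042 m)).
It fails at once if more than two chocolates leave the dispenser (height (world z) of any of chocolate_3, chocolate_4, chocolate_5, chocolate_6 below 0.05 m).
It fails at once if the fingers touch a chocolate (contact force between the fingers and chocolate_1 above 0.3 N or contact force between the fingers and chocolate_2 above 0.3 N or contact force between the fingers and chocolate_3 above 0.3 N or contact force between the fingers and chocolate_4 above 0.3 N or contact force between the fingers and chocolate_5 above 0.3 N or contact force between the fingers and chocolate_6 above 0.3 N).
It fails at once if a bystander is moved more than 20 mm (distance of any of cocoa_shaker, tamper, sugar_jar from where it was at the start of the episode above 0.02 m).
It also fails if it takes over 45 s, if anything falls off the work surface, if the arm or the gripper's body presses on something with over 40 N, if the wrist force passes 120 N, or if a joint passes its speed limit or range.

## Working session

There is one attempt and no reset: what is moved stays moved. The work goes in short steps, Python scripts to look and compute and a tool call to move; the robot and the scene stay as the last step left them, time stands still between calls to the robot, and variables do not carry over. Pictures are saved under pics/ and viewed, and the job is handed in when it is done.

Besides the shell and the picture viewer there is one more tool, called after ">>>" by a JSON object that holds its "method" and its "body", one argument or row to a line. send_rows: Moves the arm, as the interface text tells. Its arguments: {"type":"object","properties":{"deltas":{"type":"array","items":{"type":"array","items":{"type":"number"}}},"fingers":{"type":"number"},"grip_force":{"type":"number"}},"required":["deltas"]}

```bash
mkdir -p pics; ls
python3 - <<'E'
from workcell import *
import cv2
o=get_obs();print(o)
for n in("scene","top"):
    cv2.imwrite(f"pics/{n}0.png",read_camera(n)[:,:,::-1]); print(camera_info(n))
E
```

```text
pics
{'clock': 0.0, 'joints': array([ 6.66351205e+01,  5.01100126e+00,  1.00340089e+01,  9.50984635e+01,
       -1.28521764e-04,  9.00018300e+01]), 'dq': array([-0.02224097,  0.01794671, -0.05768273,  0.00268939, -0.06018176,
        0.01985822]), 'joint_torque': array([-1.39125852e-03, -5.20385957e+01,  4.64798641e+01,  1.62715843e-02,
       -4.32022068e-05,  1.39550809e-05]), 'ee_pos': array([218.04091382, 504.70985871, 244.58000917]), 'orientation': array([[-9.17985227e-01,  3.96614237e-01, -5.20225023e-04],
       [ 3.96614579e-01,  9.17984429e-01, -1.20984981e-03],
       [-2.28518783e-06, -1.31695308e-03, -9.99999133e-01]]), 'force': array([-0.5267035 ,  0.08424918, -0.27448614]), 'wrist_torque': array([-0.01256475,  0.0191338 ,  0.00496156]), 'gripper_width': 0.999588734382916}
{'mtx': array([[362.60129943,   0.        , 315.78189787],
       [  0.        , 362.60129943, 195.41823393],
       [  0.        ,   0.        ,   1.        ]]), 'world_to_cam': array([[ 8.56540517e-01, -5.15764513e-01, -1.80363262e-02,
        -4.28913667e+02],
       [-3.20117602e-01, -5.03563520e-01, -8.02464019e-01,
         2.55788609e+02],
       [ 4.04800028e-01,  6.93116692e-01, -5.96427857e-01,
         7.14583733e+02],
       [ 0.00000000e+00,  0.00000000e+00,  0.00000000e+00,
         1.00000000e+00]])}
{'mtx': array([[462.91957966,   0.        , 326.30879691],
       [  0.        , 462.91957966, 201.59503593],
       [  0.        ,   0.        ,   1.        ]]), 'world_to_cam': array([[-2.41940221e-02, -9.99575065e-01,  1.62585214e-02,
         9.29676520e+00],
       [-9.79980416e-01,  2.04986086e-02, -1.98035836e-01,
         5.22312458e+02],
       [ 1.97618406e-01, -2.07243160e-02, -9.80059931e-01,
         9.45720131e+02],
       [ 0.00000000e+00,  0.00000000e+00,  0.00000000e+00,
         1.00000000e+00]])}
```

View pics/scene0.png

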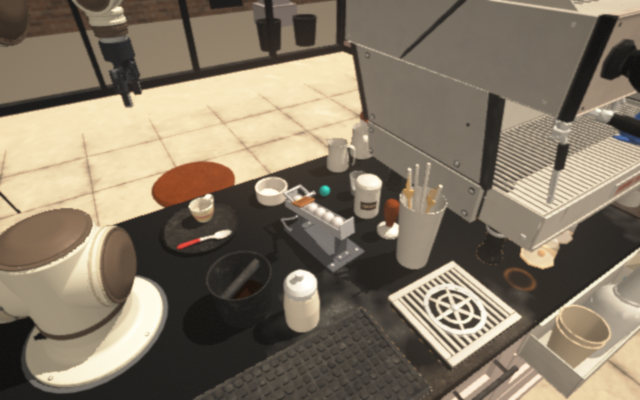

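View pics/top0.png

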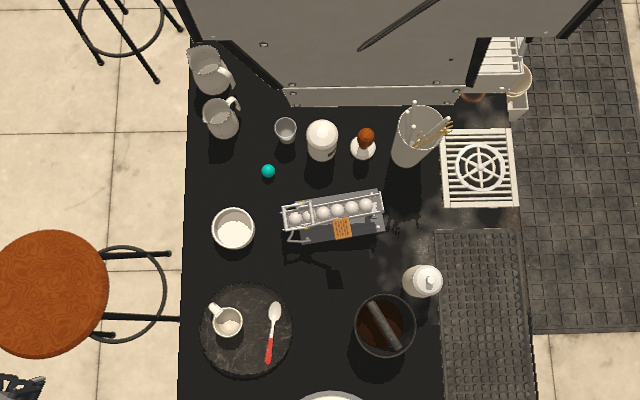

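Run:
```python
import cv2
a=cv2.imread('pics/top0.png')[170:270,195:395];cv2.imwrite('pics/c1.png',cv2.resize(a,None,fx=4,fy=4,interpolation=cv2.INTER_CUBIC))
a=cv2.imread('pics/scene0.png')[160:280,240:400];cv2.imwrite('pics/c2.png',cv2.resize(a,None,fx=5,fy=5,interpolation=cv2.INTER_CUBIC))
```

```text
(no output)
```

View pics/c1.png

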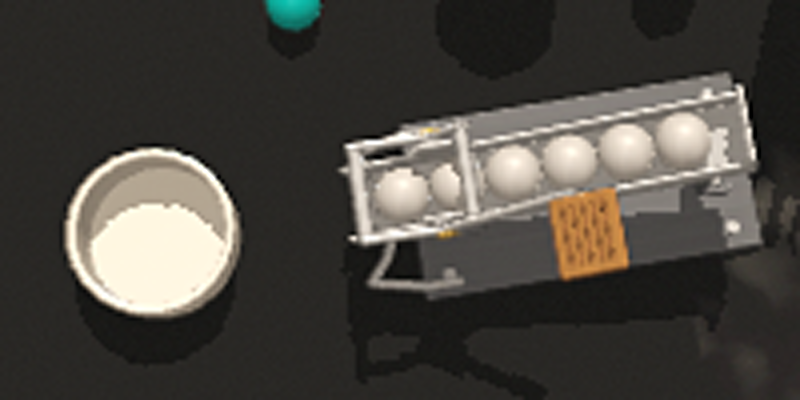

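View pics/c2.png

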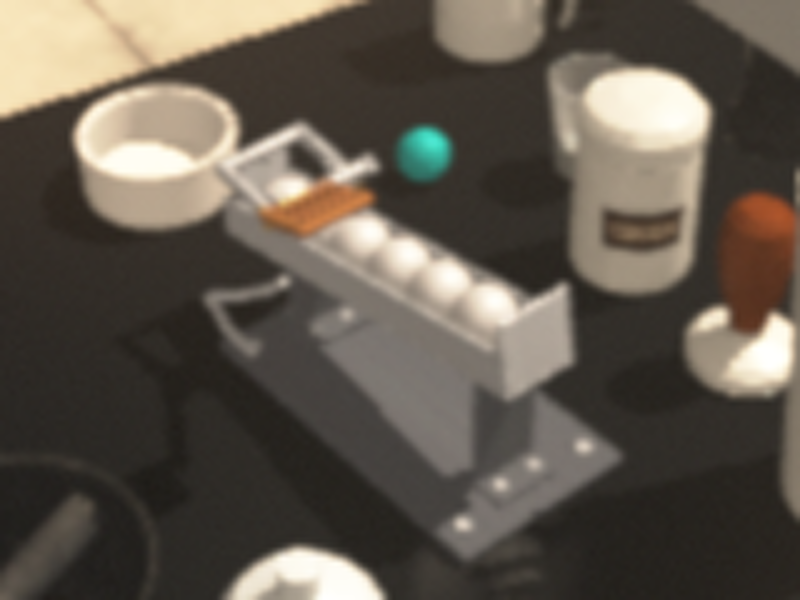

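```bash
cat > h.py <<'E'
import numpy as np
from workcell import *
from scipy.optimize import least_squares
def proj(n,P):
    c=camera_info(n);q=c["world_to_cam"][:3]@np.append(P,1);q=c["mtx"]@q;return q[:2]/q[2]
def ray(n,uv,z):
    c=camera_info(n);W=c["world_to_cam"];R,t=W[:3,:3],W[:3,3]
    C=-R.T@t;d=R.T@np.linalg.solve(c["mtx"],np.array([*uv,1.]));return C+d*(z-C[2])/d[2]
def tri(uvt,uvs):
    return least_squares(lambda P:np.r_[proj("top",P)-uvt,proj("scene",P)-uvs],[400,0,50])
E
python3 - <<'E'
from h import *
r=tri((342.2,228.5),(303.6,201.6));print("paddle",r.x,r.fun)
obs=[("top",(386.2,230.8),(-50,-110)),("top",(377,188.8),(50,-110)),("top",(302.5,244.5),(-50,80)),
("scene",(364.4,251.4),(50,-110)),("scene",(332.6,271.6),(-50,-110))]
def f(p):
    x,y,a,h=p;c,s=np.cos(a),np.sin(a)
    return np.concatenate([proj(n,np.array([x+c*u-s*v,y+s*u+c*v,h]))-uv for n,uv,(u,v) in obs])
r=least_squares(f,[480,-30,0.1,8]);print("base",r.x,r.fun.round(1))
x,y,a,h=r.x
for nm,v in(("lip",110),("seat",138)):print(nm,x-np.sin(a)*v,y+np.cos(a)*v)
# ramekin rim ellipse extents top crop:(66..240,147..318)
for uv in [(211.5,229),(255,229),(233.2,207),(233.2,249.5)]:print(ray("top",uv,38))
E
```

```text
paddle [452.09129562 -30.68197838 140.28143466] [ 0.24455028 -0.69171884 -0.80267945  0.19772799]
base [ 4.95901858e+02 -1.92308533e+01  1.43667103e-01  7.19170449e+00] [-0.1  0.   0.7 -1.1 -0.6  0.4 -0.2 -0.2 -0.3  0.6]
lip 480.1527850251109 89.63588491422703
seat 476.1439300449457 117.34741828479324
[470.25652743 245.7382966   38.        ]
[468.21084424 152.36126834  38.        ]
[517.49271129 199.9407145   38.        ]
[425.08553303 198.50879861  38.        ]
```

The top view shows these candidates for the ramekin:
- the white straight-sided bowl at (234,229)
- the cup on the slate at (227,322)
- the small steel cup at (286,130)
- the jugs at (210,70) and (222,118)

I chose (234,229). It has straight sides, measures about 90 mm and stands beyond the open end, and crop c1 confirms this. The dispenser is at (342,215), with its paddle (orange) at (342,228). The turquoise ball at (268,171) is a look-alike to leave alone.

>>> {"method": "send_rows", "body": {
  "deltas": [
    [-32.4,-12.5,0,0,0,0],
    [-32.4,-12.5,0,0,0,0],
    [-32.4,-12.5,0,0,0,0],
    [-32.4,-12.5,0,0,0,0],
    [-32.4,-12.5,0,0,0,0],
    [-32.4,-12.5,0,0,0,0],
    [-32.4,-12.5,0,0,0,0],
    [-32.4,-12.5,0,0,0,0],
    [-32.4,-12.5,0,0,0,0],
    [-32.4,-12.5,0,0,0,0],
    [0,0,0,0,0,0.132],
    [0,0,0,0,0,0.132],
    [0,0,0,0,0,0.132],
    [0,0,0,0,0,0.132],
    [0,0,0,0,0,0.132],
    [0,0,0,0,0,0.132],
    [0,0,0,0,0,0.132],
    [0,0,0,0,0,0.132]
  ],
  "fingers": 0.18
}}

```text
clock: 2.35
ee_pos: [465.9, 261.6, 244.9]
orientation: [[-0.102, 0.995, -0.001], [0.995, 0.102, -0.0], [-0.0, -0.001, -1.0]]
force: [-0.5, -0.3, 0.4]
gripper_width: 0.589
```

Run:
```python
from h import *
import cv2
o=get_obs();print(o['clock'],o['ee_pos'],o['orientation'].round(3),o['joints'].round(1),o['gripper_width'],o['force'])
a=read_camera("top")[:,:,::-1].copy()
# overlay model
x,y,al=495.9,-19.2,.1437;c,s=np.cos(al),np.sin(al)
for u,v,z in[(0,138,0),(20,110,48),(-20,110,48),(-50,80,7),(50,80,7),(-50,-110,7),(50,-110,7),(-45,-5,143),(0,61,86)]:
    p=proj("top",np.array([x+c*u-s*v,y+s*u+c*v,z]));cv2.circle(a,tuple(int(round(q)) for q in p),1,(0,0,255),-1)
cv2.imwrite('pics/t1.png',cv2.resize(a[150:290,190:400],None,fx=3.8,fy=3.8,interpolation=cv2.INTER_CUBIC))
```

```text
2.35 [465.86542855 261.59353715 244.86454082] [[-0.102  0.995 -0.001]
 [ 0.995  0.102 -0.   ]
 [-0.    -0.001 -1.   ]] [ 29.3   2.8   7.8  95.    0.  113.4] 0.5894039247480348 [-0.48158219 -0.25782334  0.40649366]
```

View pics/t1.png

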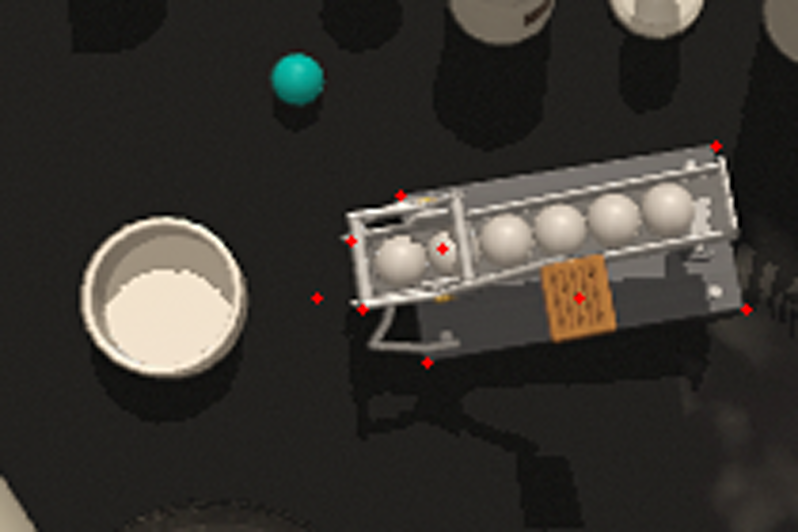

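The model overlay lands on the base corners, lip and paddle. Next I lower the tool behind the ramekin.

>>> {"method": "send_rows", "body": {
  "deltas": [
    [0,-2,40,0,0,0],
    [0,0,45,0,0,0],
    [0,0,45,0,0,0],
    [0,0,40,0,0,0],
    [0,0,25,0,0,0],
    [0,0,15,0,0,0],
    [0,0,10,0,0,0],
    [0,0,0,0,0,0]
  ]
}}

```text
clock: 3.4
ee_pos: [464.0, 261.4, 25.2]
orientation: [[-0.107, 0.994, -0.0], [0.994, 0.107, -0.0], [-0.0, -0.0, -1.0]]
force: [0.5, 0.5, 0.5]
gripper_width: 0.588
```

Run:
```python
from h import *
import cv2
a=read_camera("top")[:,:,::-1].copy()
b=read_camera("scene")[:,:,::-1].copy()
cv2.imwrite('pics/t2.png',np.vstack([cv2.resize(a[150:290,150:400],(750,420)),])) 
cv2.imwrite('pics/s2.png',cv2.resize(b[120:280,200:400],None,fx=3.7,fy=3.7))
```

```text
(no output)
```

View pics/t2.png

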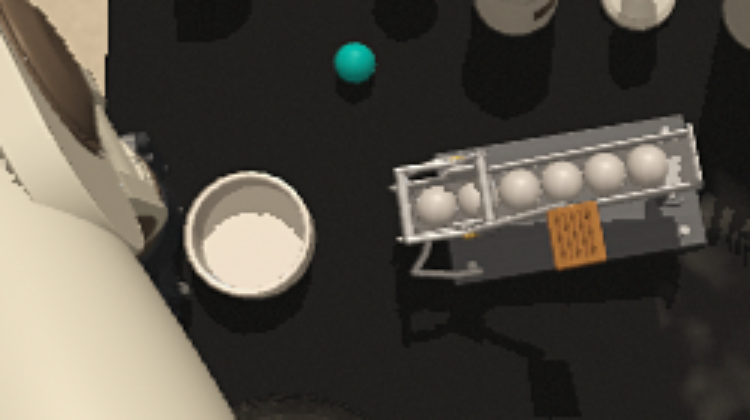

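View pics/s2.png

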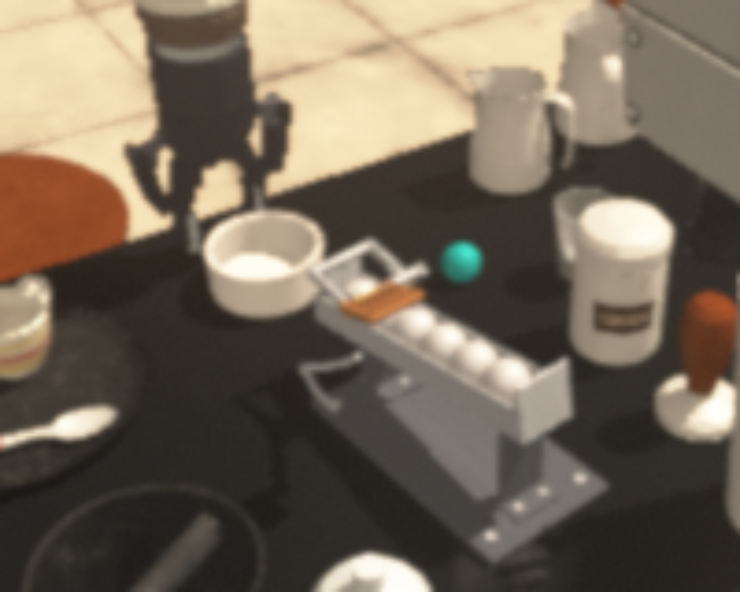

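The two fingers stand behind the ramekin (scene crop, about (195,245) and (262,200)). Now I push it slowly towards the seat.

>>> {"method": "send_rows", "body": {
  "deltas": [
    [-5,-0.2,0,0,0,0],
    [-5,-0.2,0,0,0,0],
    [-3,-0.1,0,0,0,0],
    [-3,-0.1,0,0,0,0],
    [-4,-0.1,0,0,0,0],
    [-4,-0.1,0,0,0,0],
    [-4,-0.1,0,0,0,0],
    [-4,-0.1,0,0,0,0],
    [-4,-0.1,0,0,0,0],
    [-4,-0.1,0,0,0,0],
    [-4,-0.2,0,0,0,0],
    [-4,-0.2,0,0,0,0],
    [-5,-0.2,0,0,0,0],
    [-5,-0.2,0,0,0,0],
    [-5,-0.2,0,0,0,0],
    [-5,-0.2,0,0,0,0],
    [-4,-0.2,0,0,0,0],
    [-3,-0.1,0,0,0,0],
    [-2,-0.1,0,0,0,0],
    [0,0,0,0,0,0]
  ]
}}

```text
clock: 6.0
ee_pos: [469.4, 184.4, 25.2]
orientation: [[-0.107, 0.994, -0.0], [0.994, 0.107, -0.0], [-0.0, -0.0, -1.0]]
force: [0.9, 1.2, 1.3]
gripper_width: 0.59
```

Run:
```python
from h import *
import cv2
a=read_camera("top")[:,:,::-1].copy()
cv2.imwrite('pics/t3.png',cv2.resize(a[170:270,220:400],None,fx=4.4,fy=4.4,interpolation=cv2.INTER_CUBIC))
print(proj("top",np.array([476.1,117.3,38])))
```

```text
[271.29611329 225.02625416]
```

View pics/t3.png

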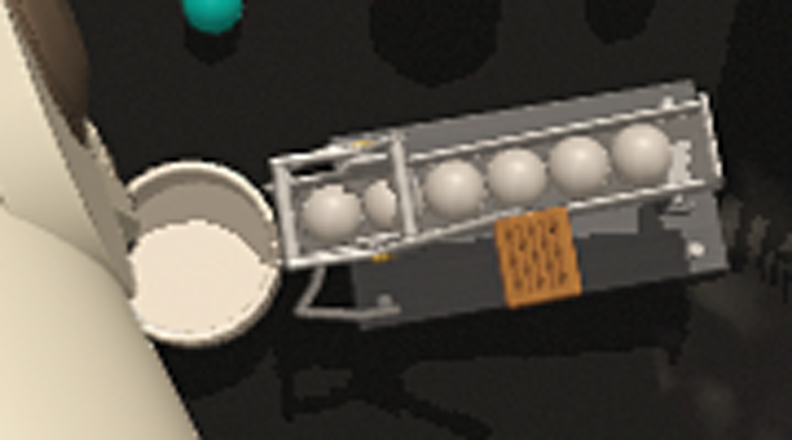

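>>> {"method": "send_rows", "body": {
  "deltas": [
    [-3,0.1,0,0,0,0],
    [-4,0.1,0,0,0,0],
    [-4,0.1,0,0,0,0],
    [-3,0.1,0,0,0,0],
    [-2,0.1,0,0,0,0],
    [-1,0,0,0,0,0],
    [0,0,0,0,0,0]
  ]
}}

```text
clock: 6.92
ee_pos: [471.8, 167.8, 25.3]
orientation: [[-0.107, 0.994, 0.0], [0.994, 0.107, 0.0], [0.0, 0.0, -1.0]]
force: [0.4, 1.7, 0.1]
gripper_width: 0.587
```

>>> {"method": "send_rows", "body": {
  "deltas": [
    [-1.5,0,0,0,0,0],
    [-1.5,0,0,0,0,0],
    [0,0,0,0,0,0]
  ]
}}

```text
clock: 7.3
ee_pos: [472.5, 166.3, 26.0]
orientation: [[-0.108, 0.994, 0.001], [0.994, 0.108, 0.004], [0.003, 0.002, -1.0]]
force: [-0.1, 10.9, 2.7]
gripper_width: 0.589
```

Wire loop contact: the force rose to 11 N and the tool stopped. I back straight off and look.

>>> {"method": "send_rows", "body": {
  "deltas": [
    [3,0,0,0,0,0],
    [8,0,0,0,0,0],
    [15,0,0,0,0,0],
    [20,0,0,0,0,0],
    [0,0,-40,0,0,0],
    [0,0,-50,0,0,0],
    [0,0,-50,0,0,0],
    [0,0,-50,0,0,0],
    [30,0,-30,0,0,0],
    [0,0,0,0,0,0]
  ],
  "fingers": -1
}}

```text
clock: 8.55
ee_pos: [464.5, 242.1, 247.3]
orientation: [[-0.108, 0.994, 0.003], [0.994, 0.108, 0.001], [0.001, 0.003, -1.0]]
force: [0.2, -0.7, 0.2]
gripper_width: 0.001
```

Run:
```python
from h import *
import cv2
o=get_obs();print(o['ee_pos'],o['joints'].round(1),o['gripper_width'])
a=read_camera("top")[:,:,::-1].copy()
cv2.imwrite('pics/t4.png',cv2.resize(a[170:270,220:400],None,fx=4.4,fy=4.4,interpolation=cv2.INTER_CUBIC))
b=read_camera("scene")[:,:,::-1].copy()
cv2.imwrite('pics/s4.png',cv2.resize(b[160:280,240:400],None,fx=4.6,fy=4.6,interpolation=cv2.INTER_CUBIC))
```

```text
[464.49884412 242.08740623 247.26925813] [ 27.5   1.2   6.4  95.   -0.  111.3] 0.0006012111047761851
```

View pics/t4.png

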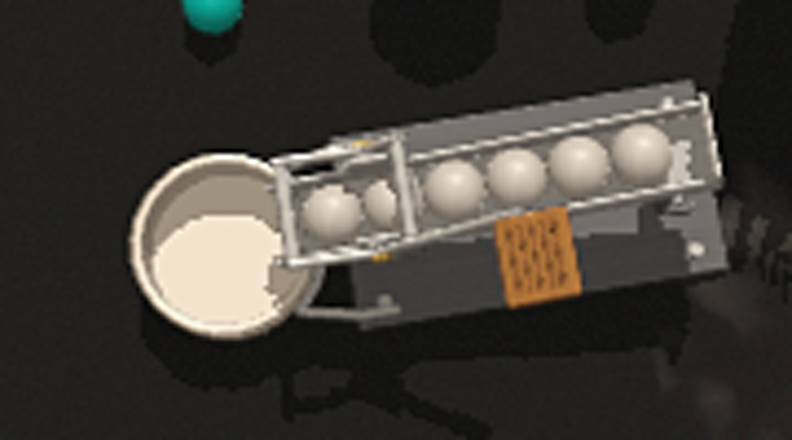

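View pics/s4.png

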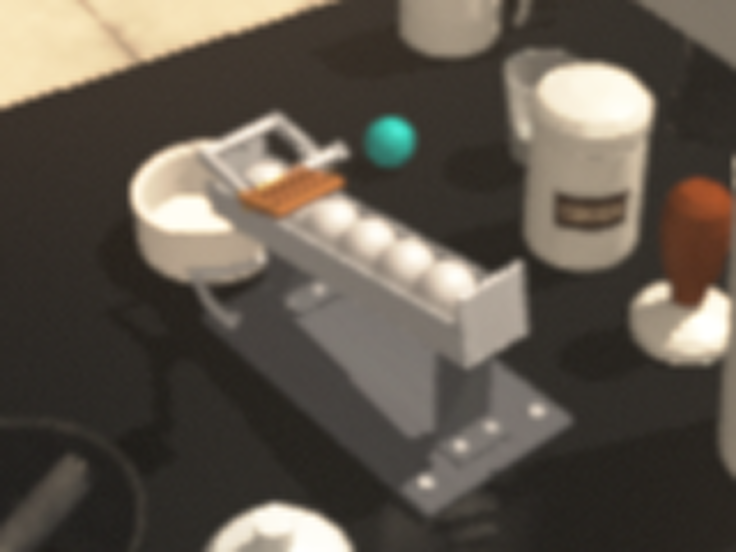

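The ramekin rim centre is at about (271,226) in the full picture, against (271.3,225.0) predicted for the seat, so it is seated and the lever is still up. Next I move over the paddle with the fingers shut.

>>> {"method": "send_rows", "body": {
  "deltas": [
    [-30,-5,0,0,0,0],
    [-30,-5,0,0,0,0],
    [-30,-5,0,0,0,0],
    [-30,-5,0,0,0,0],
    [-30,-5,0,0,0,0],
    [-30,-5,0,0,0,0],
    [-30,-5,0,0,0,0],
    [-30,-5,0,0,0,0],
    [-29,-5,0,0,0,0],
    [0,0,20,0,0,0],
    [0,0,25,0,0,0],
    [0,0,20,0,0,0],
    [0,0,0,0,0,0]
  ]
}}

```text
clock: 10.28
ee_pos: [446.4, -32.3, 177.7]
orientation: [[-0.106, 0.994, -0.005], [0.994, 0.106, 0.0], [0.001, -0.004, -1.0]]
force: [0.1, 0.3, -0.0]
gripper_width: 0.004
```

Run:
```python
from h import *
import cv2
o=get_obs();p=o['ee_pos'];print(p,o['force'])
tip=p+o['orientation'][:,2]*14
print(proj("scene",tip),proj("top",tip))
a=read_camera("top")[:,:,::-1].copy()
b=read_camera("scene")[:,:,::-1].copy()
cv2.imwrite('pics/s5.png',cv2.resize(np.hstack([b[130:270,240:380],a[160:300,260:400]]),None,fx=2.8,fy=2.8,interpolation=cv2.INTER_CUBIC))
```

```text
[446.42895544 -32.29721994 177.74107438] [ 0.09999019  0.34937792 -0.04950495]
[300.4031806  194.37339205] [344.01942881 229.02426244]
```

View pics/s5.png

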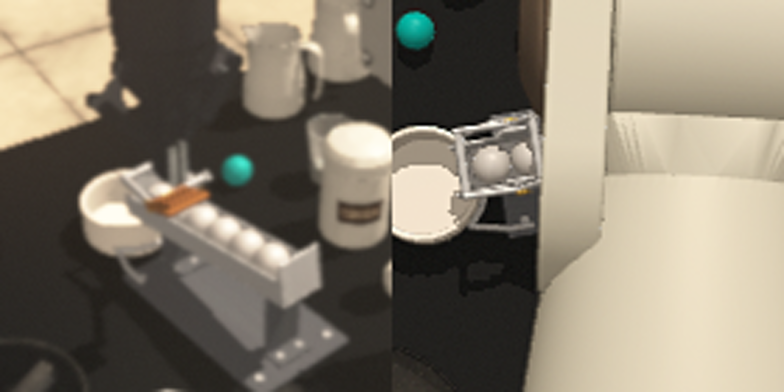

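The tip is about 20 mm above the paddle (scene crop, tip (178,180), paddle (178,200)). Now I press along its arc.

>>> {"method": "send_rows", "body": {
  "deltas": [
    [0,2,10,0,0,0],
    [0,0,7,0,0,0],
    [-5.9,0.2,7.6,0,0,0],
    [-5.0,0.2,8.3,0,0,0],
    [-4.0,0.2,8.6,0,0,0],
    [-3.0,0.1,9.1,0,0,0],
    [-2.1,0,9.4,0,0,0],
    [0,0,1.5,0,0,0],
    [0,0,0,0,0,0],
    [0,0,0,0,0,0],
    [0,0,0,0,0,0]
  ]
}}

```text
clock: 11.75
ee_pos: [452.9, -52.1, 118.7]
orientation: [[-0.106, 0.994, 0.0], [0.994, 0.106, -0.001], [-0.001, 0.0, -1.0]]
force: [0.1, -4.5, 4.5]
gripper_width: 0.002
```

Run:
```python
from h import *
import cv2
o=get_obs();p=o['ee_pos'];print(p,o['force'])
a=read_camera("top")[:,:,::-1].copy()
b=read_camera("scene")[:,:,::-1].copy()
cv2.imwrite('pics/s6.png',cv2.resize(np.hstack([b[130:270,240:380],a[160:300,240:380]]),None,fx=2.8,fy=2.8,interpolation=cv2.INTER_CUBIC))
```

```text
[452.91537889 -52.0709974  118.70116218] [ 0.06146519 -4.45430422  4.45471402]
```

View pics/s6.png

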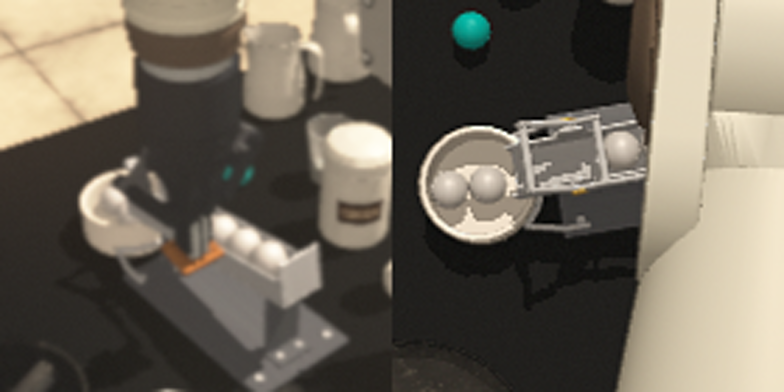

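Both chocolates are in the ramekin (right crop (450,187) and (487,183)), and the third is held behind the blade at (620,150). I release along the arc.

>>> {"method": "send_rows", "body": {
  "deltas": [
    [0,0,-1.5,0,0,0],
    [2.1,0,-9.4,0,0,0],
    [3,-0.1,-9.1,0,0,0],
    [4,-0.2,-8.6,0,0,0],
    [5,-0.2,-8.3,0,0,0],
    [5.9,-0.2,-7.6,0,0,0],
    [0,-2,-10,0,0,0],
    [0,0,-25,0,0,0],
    [0,0,-40,0,0,0],
    [20,-20,-30,0,0,0],
    [40,-30,0,0,0,0],
    [50,-30,0,0,0,0],
    [50,-30,0,0,0,0],
    [50,-20,0,0,0,0],
    [50,0,0,0,0,0],
    [0,0,0,0,0,0],
    [0,0,0,0,0,0],
    [0,0,0,0,0,0]
  ]
}}

```text
clock: 14.1
ee_pos: [291.2, 211.8, 268.5]
orientation: [[-0.105, 0.994, 0.0], [0.994, 0.105, -0.0], [-0.0, 0.0, -1.0]]
force: [-0.2, -0.2, 0.4]
gripper_width: 0.001
```

Run:
```python
from h import *
import cv2
o=get_obs();p=o['ee_pos'];print(o['clock'],p,o['force'])
a=read_camera("top")[:,:,::-1].copy()
b=read_camera("scene")[:,:,::-1].copy()
cv2.imwrite('pics/t7.png',cv2.resize(a[100:320,190:450],None,fx=3,fy=2.7,interpolation=cv2.INTER_CUBIC))
cv2.imwrite('pics/s7.png',cv2.resize(b[150:280,240:410],None,fx=4.5,fy=4.5,interpolation=cv2.INTER_CUBIC))
```

```text
14.1 [291.18395561 211.80192474 268.47212125] [-0.22995471 -0.22390054  0.38626365]
```

View pics/t7.png

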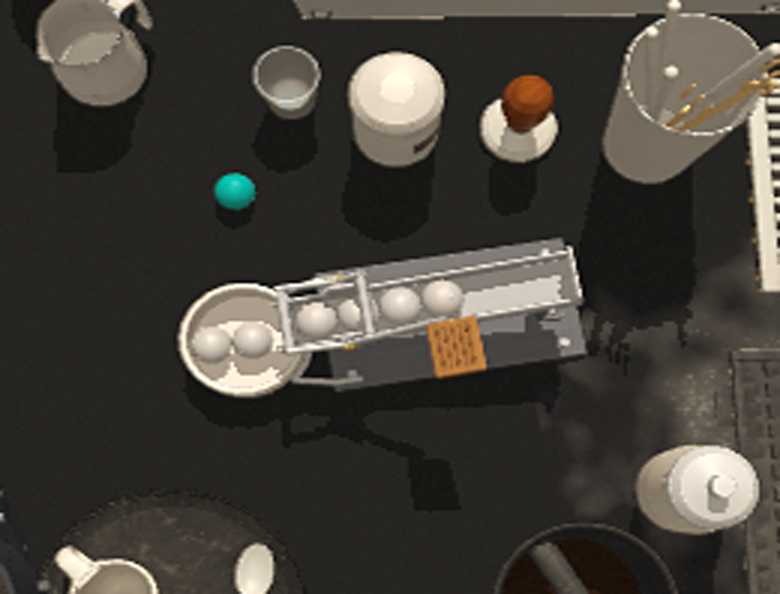

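View pics/s7.png

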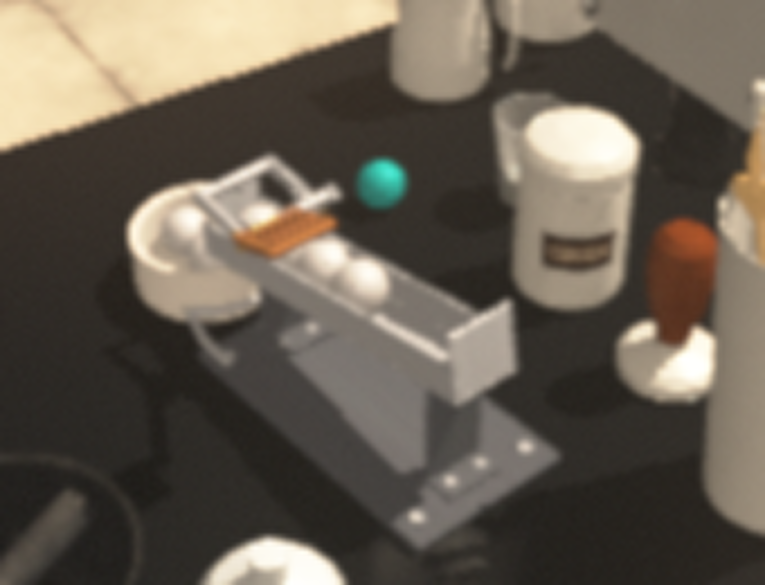

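The top crop shows two chocolates in the ramekin at (211,345) and (253,340), and four in the lane. The paddle is up again at (457,347), and the bystanders have not moved. I hand the job in.

>>> {"method": "send_rows", "body": {
  "deltas": [
    [0,0,0,0,0,0],
    [0,0,0,0,0,0],
    [0,0,0,0,0,0],
    [0,0,0,0,0,0],
    [0,0,0,0,0,0],
    [0,0,0,0,0,0]
  ]
}}

```text
clock: 14.95
ee_pos: [290.9, 212.7, 268.3]
orientation: [[-0.107, 0.994, -0.0], [0.994, 0.107, -0.0], [-0.0, -0.0, -1.0]]
force: [0.0, -0.6, 0.2]
gripper_width: -0.002
```

```bash
python3 -c "
from workcell import *
print(close_job(), get_obs()['clock'])"
```

```text
the job is handed in; nothing more can be done
the job is handed in; nothing more can be done
```

I pushed the ramekin against the wire loop with two spread fingers, then pressed the paddle down once with the fingers shut. I held it until two chocolates had rolled in, let the lever come back up and handed the job in at about 15 s.

- **Ramekin:** it stopped against the loop at about 11 N. The picture put it within about 2 mm of where I measured the seat.
- **Chocolates:** the last pictures, taken with the arm clear and under a second before handing in, show two in the ramekin. The other four are in the lane, rolled down to the gate.
- **Lever and bystanders:** the paddle is back at its rest position, and the cocoa shaker, tamper, sugar jar and turquoise ball look unmoved.
- **Not measured:** I could not read the lever angle directly. I judged it from the pictures and from the two chocolates coming out. No check failed or disagreed.

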